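# Lay the standing filter cassette down against the stop

### The job

Tip the standing air-filter cassette over onto its broad face on the plywood stand, away from the metal stop, and keep it supported with the fingers on the way down so that it lands gently instead of falling. Then push it along the stand until its foot end lies square against the stop, and leave it there. Use only touches and pushes, never pinch or lift the cassette, and leave the other things alone.

Things in the scene. Friction and masses are not known exactly. Their poses are not given: they have to be found in the camera images.
- stand: Fixed plywood stand 162 mm long (its x), 150 mm wide, deck top 60 mm above the table, a metal stop plate (12 mm thick, 130 mm wide, rising 45 mm above the deck) across its left end. Origin: centre of underside; x points level to the stop, z up. Deck runs from x = -81 mm (open right end, free space under and before it; the lying cassette's top end sticks out there) to the stop face at x = 69 mm.
- stop_face (a point): Foot of the stop's face: middle of the line where the face of the stop plate meets the deck top. Axes as the stand's.
- filter: Loose rigid air-filter cassette, white frame, pleated media: 34 mm thick (x), 110 wide (y), 180 tall (z), 0.21 to 0.39 kg, evenly filled. Stands on its end on the deck, back 4 to 10 mm from the stop. Origin: centre of its foot end; z to the top end, x from front to back broad face (towards the stop). Lying right: front face down, x up, z away from the stop, origin 17 mm above the deck.
- tipping_edge (a point): Middle of the lower edge of the cassette's front broad face (foot end, -x side), about which it tips; 17 mm from the filter's origin. Axes as the filter's.
- top_center (a point): Centre of the cassette's top end, 180 mm from its origin along its z. Axes as the filter's.
- spray_can: Bystander: upright can 52 mm in diameter, 170 mm tall, on the table to the left, behind the stop. Origin: centre of its underside.
- screwdriver: Bystander: screwdriver lying on the table beyond the stand, as seen from the robot.
- switch_box: Bystander: square white switch housing, 80 mm by 80 mm by 41 mm high, on the table beyond the stand's open right end. Origin: centre of its underside.
There are look-alikes about, which are no part of the job. Leave any turquoise look-alike of the filter alone. There is more than one size of the stand; the one meant has the size given above.

How it is judged (in metres and radians):
On the way:
1. the cassette lies on its broad face on the deck (angle between filter's own x axis and vertical below 0.08 rad and z of filter in the frame of stand between 0.07 and 0.083 m), for 0.1 s.
At the end, for the whole second after the job is handed in: The cassette lies at rest on its front broad face on the deck (level within 3.4 degrees), its foot end within 5 mm of the stop face, square to it within 3.4 degrees and centred on it within 30 mm (angle between filter's own x axis and vertical below 0.06 rad and angle between the z axis of filter and the x axis of stand, either way round below 0.06 rad and x of filter in the frame of stop_face between -0.005 and 0.004 m and y of filter in the frame of stop_face between -0.03 and 0.03 m and z of filter in the frame of stop_face between 0.012 and 0.022 m and linear speed of filter below 0.01 m/s and angular speed of filter below 0.1 rad/s); the robot touches nothing.
It fails at once if the cassette falls the last part of the way: it turns faster than 2.5 rad/s when more than 75 degrees over (a top end let go more than about 7 mm above rest) (angle between filter's own z axis and vertical above 1.31 rad and angular speed of filter above 2.5 rad/s).
It fails at once if the cassette is lifted: its tipping edge is more than 12 mm above the deck (z of tipping_edge in the frame of stand above 0.072 m).
It fails at once if the cassette is pinched or shoved hard: more than 30 N between the fingers and it (contact force between filter and the fingers above 30 N).
It fails at once if the can, screwdriver or switch housing is moved more than 20 mm, or the can tipped (distance of any of spray_can, screwdriver, switch_box from where it was at the start of the episode above 0.02 m or angle between spray_can's own z axis and vertical above 0.3 rad).
It also fails if it takes over 67 s, if anything falls off the work surface, if the arm or the gripper's body presses on something with over 40 N, if the wrist force passes 120 N, or if a joint passes its speed limit or range.

### The arm

A 6-joint arm with a two-finger parallel gripper is mounted at the origin on the work surface. World frame = base frame: x ahead of the robot, y to its left, z up, the work surface at z = 0. Lengths are in m, angles in degrees, forces in N, time in s.
With the tool pointing down it reaches from about 0.4 to 0.825 m from the base axis. Payload 7 kg.
Tool frame: the origin (TCP) lies midway between the tips of the shut fingers; the grasp point (between the pads) lies 19 mm behind it; z points along the fingers, y is the direction in which the jaws open and shut (so a half turn about z gives the same grasp; the last joint's range is limited). The gripper opens to 88 mm and grips with 3 to 60 N. Pads are 19 mm wide; open, the fingers measure 130 mm over their backs; the gripper's body (78 mm by 193 mm) begins 47 mm behind the grasp point.
Start: joints at [-59.983, 20.546, 0.682, 0, -70.136, -16.507], TCP at [0.158, -0.656, 0.2] pointing down, gripper open.
Joint ranges: [-176.03, 176.03], [-82.01, 121.73], [-58.28, 71.71], [-173.87, 95.51], [-174.79, -0.11], [-173.66, 173.66]. Speed limits (degrees/s): [136.94, 136.94, 172.46, 180, 180, 180].

### API

Orientations are given as [roll, pitch, yaw] about the fixed x, y, z axes, in that order (R = Rz(yaw) Ry(pitch) Rx(roll)).
In Python, from plant import sensors, viewer, r gives the robot as it stands. The module is installed in compiled form; this text tells all that it offers.
- The arm moves only by the shell command python3 -m handwheel 'ROWS' [OPENING] [FORCE]. ROWS is JSON, one flat list of numbers, 6 for each row, row after row: the shift along the world's x, y, z in cm, then the turn, a rotation vector about the world's x, y, z in rad. In form: [tx, ty, tz, wx, wy, wz, tx, ty, tz, wx, wy, wz, ...]. A call has 1 to 8 rows; each row is the pose to reach, as a shift and turn from the pose measured when the call began; what a row does not reach only later rows make up. A row lasts 1/10 s, in which the tool goes at most 50 mm and 8.59 degrees, less where a joint would pass 70% of its speed; a pose out of reach is approached as far as the arm can. A call with a gripper value outside its range is refused whole. OPENING is the closure in counts, from 0 (fully open) to 255 (shut), set as the call begins (- or left out, the last holds). The fingers move at their own pace and stop on an object; FORCE is the grip in N (left out, the last holds). Time passes only in rows, so rows that repeat a pose let the fingers close. It gives the time, the measured TCP pose, the force and the opening at its end, in the units of the state.
- sensors.get_state(): the state, without advancing time (a new reading comes with each control period).
- viewer.capture(name): name is "scene" or "top" or "wrist"; returns a dict with "img" (480x640x3 uint8, red, green, blue), "camera_matrix" (3x3 intrinsics, pixels), "camera_from_world" (4x4, takes a point from world to camera coordinates); the wrist camera has in their place "mount" (4x4, takes a point from camera to tool coordinates, whose origin is the TCP and whose axes are the flange's). Camera axes: x right, y down, z forward; pixel columns grow to the right and rows downward; lengths in m; the calibration is good to about 2 mm. The wrist camera is an equidistant fisheye: a pixel r from the principal point sees the ray r / f radians off the axis. A picture is of the moment at which its call begins: read the wrist's pose just before it. There is no depth.
- r.close_job(): hands the job in, once; it reports no verdict.
The state is a dict: "time_s": time; "joints": joint angles; "qd": joint speeds; "joint_torque": joint torques, N m; "tcp_pos": TCP position; "eef_rot": TCP orientation; "contact_force": force on the tool from outside, world axes, zero at the start; "moment": the same for the moment, N m; "gripper_width": finger opening in m.
Only numpy, scipy, OpenCV 4.12 (cv2) and the standard library are available. Lean on these libraries where they do the work, as an engineer would, in place of code of your own. Each camera call takes 0.05 s, during which the arm holds its last target.

## Working session

There is one attempt and no reset: what is moved stays moved. The work goes in short steps, Python scripts to look and compute and a shell command to move; the robot and the scene stay as the last step left them, time stands still between calls to the robot, and variables do not carry over. Pictures are saved under pics/ and viewed, and the job is handed in when it is done.

```bash
mkdir -p pics; ls
python3 - <<'E'
from plant import sensors, viewer, r
import cv2,numpy as np
print(sensors.get_state())
for n in ["scene","top","wrist"]:
    d=viewer.capture(n); cv2.imwrite(f"pics/{n}0.png",d["img"][:,:,::-1]); print(n,{k:v for k,v in d.items() if k!="img"})
E
```

```text
pics
{'time_s': 0.0, 'joints': array([-5.99810276e+01,  2.05903796e+01,  6.31628470e-01, -1.73954407e-02,
       -7.01365290e+01, -1.65066589e+01]), 'qd': array([ 0.04205099,  0.12106647, -0.07744728, -0.06219607,  0.01574904,
        0.06313629]), 'joint_torque': array([-6.14140981e-05, -5.82718313e+01,  2.93056995e+01,  6.99693963e+00,
        6.89837529e-03, -1.31207166e-04]), 'tcp_pos': array([ 0.15753187, -0.65579406,  0.19942692]), 'eef_rot': array([ 1.79904000e+02, -1.13950893e-02, -1.66493601e+02]), 'contact_force': array([ 0.82002115, -0.1974336 , -0.33051867]), 'moment': array([-0.05369188,  0.0209915 ,  0.05549047]), 'gripper_width': 0.08725928190329404}
scene {'camera_matrix': array([[448.29144801,   0.        , 322.33149826],
       [  0.        , 448.29144801, 241.54192496],
       [  0.        ,   0.        ,   1.        ]]), 'camera_from_world': array([[ 0.8116947 ,  0.58404185, -0.00684341, -0.46753304],
       [ 0.36434507, -0.51545064, -0.77560512, -0.09685457],
       [-0.4565133 ,  0.6270612 , -0.63118132,  1.25810519],
       [ 0.        ,  0.        ,  0.      
[... 293 characters left out ...]
47094,  0.02118673, -0.14992106,  0.56654015],
       [ 0.15037088,  0.02152088, -0.98839539,  1.01044199],
       [ 0.        ,  0.        ,  0.        ,  1.        ]])}
wrist {'camera_matrix': array([[371.64829954,   0.        , 318.39815722],
       [  0.        , 371.64829954, 238.47562932],
       [  0.        ,   0.        ,   1.        ]]), 'mount': array([[ 1.47810587e-05, -9.50893010e-01, -3.09519763e-01,
         8.39377735e-02],
       [ 1.00000000e+00,  2.10708313e-05, -1.69780679e-05,
        -1.57261909e-03],
       [ 2.26661648e-05, -3.09519763e-01,  9.50893010e-01,
        -1.83992184e-01],
       [ 0.00000000e+00,  0.00000000e+00,  0.00000000e+00,
         1.00000000e+00]])}
```

View pics/scene0.png

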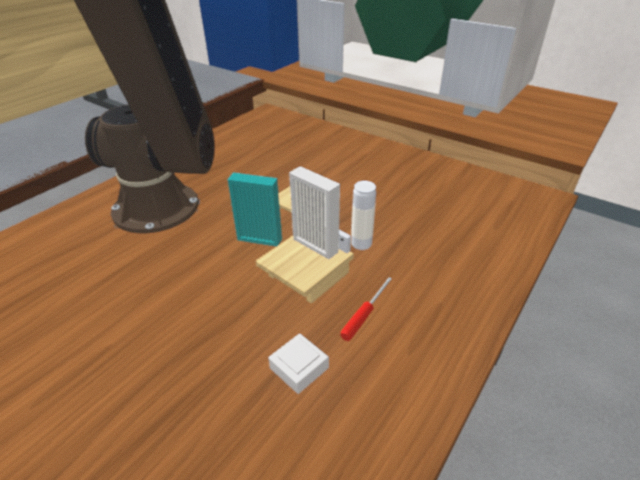

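View pics/top0.png

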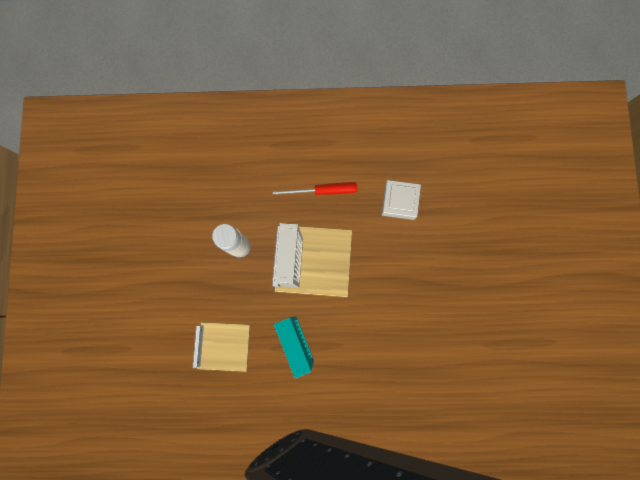

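View pics/wrist0.png

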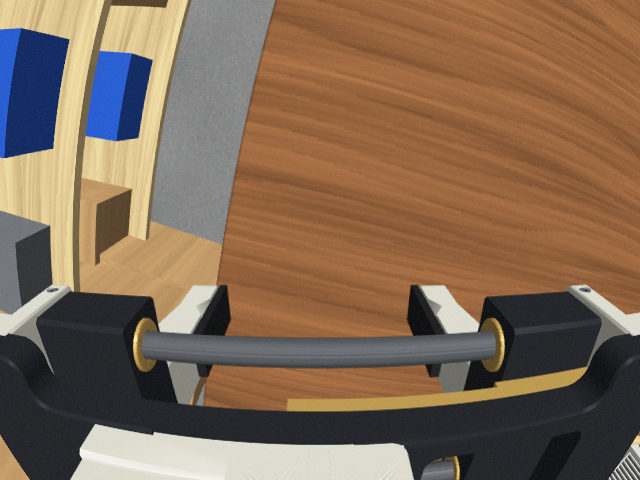

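The scene shows the white cassette on the large stand at scene (315,215) / top (288,255). The turquoise look-alike is at (255,210) / (295,347), and the small stand is at top (222,347). The can is at top (231,240), the screwdriver at (315,190) and the switch box at (402,199). I choose the white cassette and the big stand, and check them in a close crop.

Run:
```python
import cv2,numpy as np
a=cv2.imread("pics/top0.png")[205:315,260:370]; b=cv2.imread("pics/scene0.png")[160:305,245:390]
a=cv2.resize(a,(400,400),interpolation=cv2.INTER_CUBIC); b=cv2.resize(b,(400,400),interpolation=cv2.INTER_CUBIC)
cv2.imwrite("pics/crop0.png",np.hstack([a,b]))
```

```text
(no output)
```

View pics/crop0.png

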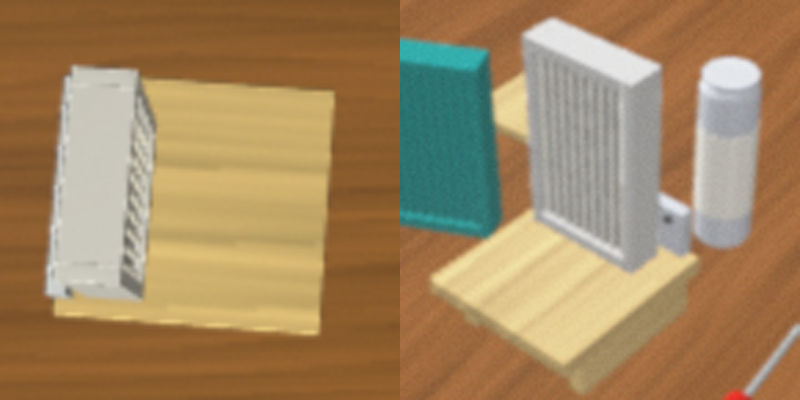

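```bash
cat > h.py <<'E'
from plant import sensors, viewer, r
import cv2,numpy as np
def cap(n,f):
    d=viewer.capture(n); cv2.imwrite("pics/"+f,d["img"][:,:,::-1]); return d
C={}
def cast(d,uv,z):
    K=d["camera_matrix"];T=d["camera_from_world"];R=T[:3,:3];o=-R.T@T[:3,3]
    v=R.T@np.linalg.inv(K)@np.r_[uv,1]; return o+v*(z-o[2])/v[2]
def proj(d,p):
    q=d["camera_matrix"]@(d["camera_from_world"]@np.r_[p,1])[:3]; return q[:2]/q[2]
E
python3 - <<'E'
from h import *
np.set_printoptions(precision=4,suppress=True)
t=cap("top","t1.png"); s=cap("scene","s1.png")
T=lambda x,y:np.array([260+x/3.6364-.4,205+y/3.6364-.4]); S=lambda x,y:np.array([245+(x-400)/2.7586-.3,160+y/2.7586-.3])
print("deck top cam");
for p in [(335,92),(319,334),(53,316)]: print(cast(t,T(*p),.06))
print("deck scene cam")
for p in [(430,283),(565,370),(698,262)]: print(cast(s,S(*p),.06))
print("ftop top cam")
for p in [(72,67),(138,70),(122,276),(53,272)]: print(cast(t,T(*p),.24))
print("ftop scene cam")
for p in [(522,37),(558,18),(662,66),(625,85)]: print(cast(s,S(*p),.24))
print("ffoot scene front")
for p in [(537,218),(633,270)]: print(cast(s,S(*p),.06))
E
```

```text
deck top cam
[ 0.58   -0.0657  0.06  ]
[ 0.4323 -0.0518  0.06  ]
[0.446 0.109 0.06 ]
deck scene cam
[ 0.4373 -0.0575  0.06  ]
[ 0.5834 -0.0715  0.06  ]
[0.5975 0.0872 0.06  ]
ftop top cam
[0.5658 0.0777 0.24  ]
[0.5634 0.044  0.24  ]
[0.4587 0.0532 0.24  ]
[0.4614 0.0878 0.24  ]
ftop scene cam
[0.4573 0.0493 0.24  ]
[0.462  0.0873 0.24  ]
[0.5662 0.0757 0.24  ]
[0.559  0.0396 0.24  ]
ffoot scene front
[0.4554 0.0564 0.06  ]
[0.5601 0.0487 0.06  ]
```

```bash
python3 -m handwheel '[0,0,10,0,0,0, 8,12,14,0,0,-0.1, 33,50.5,14,0,0,-0.33, 33,50.5,14,0,0,-0.33, 33,50.5,14,0,0,-0.33, 33,50.5,14,0,0,-0.33, 33,50.5,14,0,0,-0.33, 33,50.5,14,0,0,-0.33]' 104 10
```

```text
time_s: 1.05
tcp_pos: [0.3438, -0.3706, 0.3106]
eef_rot: [180.0, 0.0, 174.6]
contact_force: [2.1, 0.1, 0.5]
gripper_width: 0.0525
```

```bash
python3 -m handwheel '[14.6,22,2,0,0,0, 14.6,22,2,0,0,0, 14.6,22,2,0,0,0, 14.6,22,2,0,0,0, 14.6,22,2,0,0,0, 14.6,22,2,0,0,0, 14.6,22,2,0,0,0, 14.6,22,2,0,0,0]'; python3 -c "
from h import *
print(sensors.get_state()['joints'])"
```

```text
time_s: 1.85
tcp_pos: [0.4897, -0.1505, 0.3304]
eef_rot: [180.0, -0.0, 174.6]
contact_force: [-0.7, 0.4, -0.3]
gripper_width: 0.0518
[ 4.88240450e+00  1.53861941e+00 -6.57857320e+00 -2.87452944e-02
 -8.18804238e+01 -1.00231622e+02]
```

```bash
python3 -m handwheel '[0,-5,-5,1.075,-0.102,0, 0,-5,-10,1.075,-0.102,0, 0,-5,-15,1.075,-0.102,0, 0,-5,-18,1.075,-0.102,0, 0,-5,-18,1.075,-0.102,0, 0,-5,-18,1.075,-0.102,0, 0,-5,-18,1.075,-0.102,0, 0,-5,-18,1.075,-0.102,0]'; python3 -c "
from h import *
print(sensors.get_state()['joints']);cap('scene','reh.png')"
```

```text
time_s: 2.65
tcp_pos: [0.4877, -0.2032, 0.1474]
eef_rot: [117.6, -0.2, 174.3]
contact_force: [0.1, 0.6, -0.2]
gripper_width: 0.0517
[ -40.82235115   37.3389356     9.55268295  -48.20974185 -103.66304424
  -48.30383313]
```

View pics/reh.png

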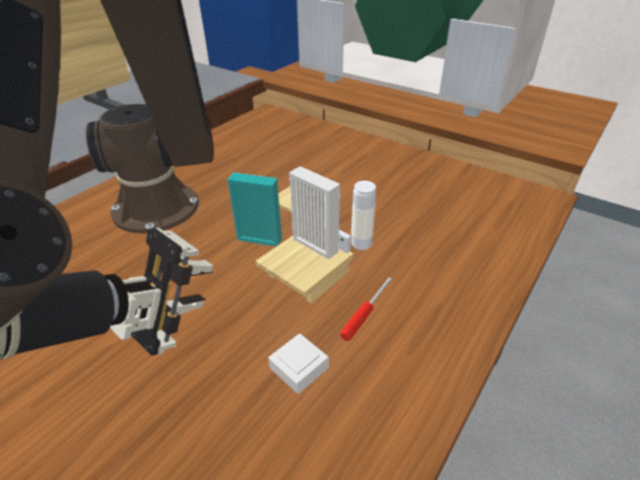

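```bash
python3 -m handwheel '[0,0,5,-0.14,0.013,0, 0,0,10,-0.28,0.026,0, 0,0,15,-0.42,0.04,0, 0,2,18,-0.56,0.053,0, 0.5,6,18,-0.7,0.066,0, 1,10,18,-0.84,0.079,0, 1.4,14,18,-0.98,0.092,0, 1.8,18,18,-1.084,0.102,0]'
```

```text
time_s: 3.5
tcp_pos: [0.5028, -0.0407, 0.328]
eef_rot: [176.9, 0.1, 174.0]
contact_force: [0.6, -0.4, 0.1]
gripper_width: 0.0521
```

```bash
python3 -m handwheel '[0.3,4,0,-0.054,0.005,0.01, 0.7,8,0,-0.054,0.005,0.01, 0.93,10.6,0,-0.054,0.005,0.01, 0.93,10.6,-2,-0.054,0.005,0.01, 0.93,10.6,-3,-0.054,0.005,0.01, 0.93,10.6,-4,-0.054,0.005,0.01, 0.93,10.6,-4,-0.054,0.005,0.01]'; python3 -c "
from h import *
d=cap('top','t2.png');s=cap('scene','s2.png')
a=cv2.resize(cv2.imread('pics/t2.png')[200:310,250:360],(400,400),interpolation=cv2.INTER_CUBIC);b=cv2.resize(cv2.imread('pics/s2.png')[100:260,240:400],(400,400),interpolation=cv2.INTER_CUBIC);cv2.imwrite('pics/c2.png',np.hstack([a,b]))"
```

```text
time_s: 4.2
tcp_pos: [0.5114, 0.0642, 0.2872]
eef_rot: [-180.0, 0.0, 174.5]
contact_force: [0.2, -0.6, 0.3]
gripper_width: 0.0519
```

View pics/c2.png

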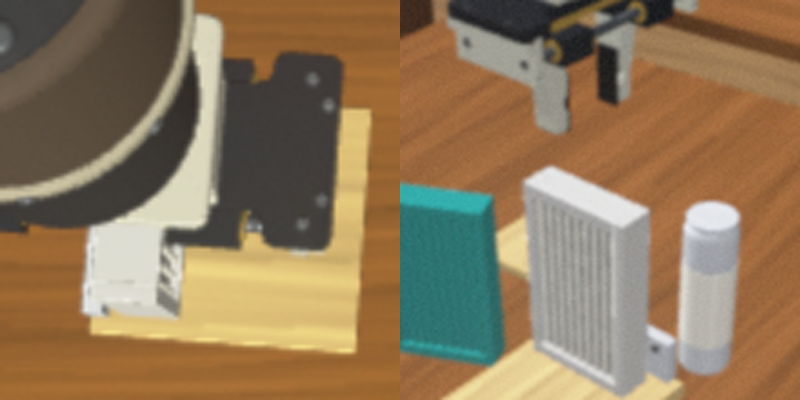

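```bash
python3 -c "
from h import *
cap('wrist','w2.png')"
```

```text
(no output)
```

View pics/w2.png

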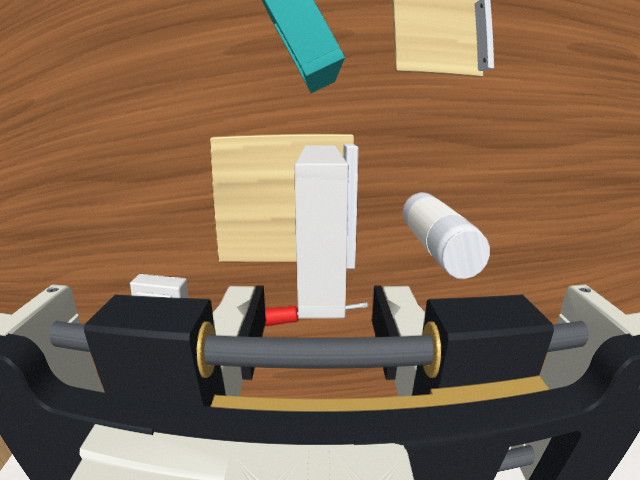

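```bash
python3 -m handwheel '[0,0,-2,0,0,0, 0,0,-3.5,0,0,0, 0,0,-5,0,0,0, 0,0,-6.2,0,0,0, 0,0,-7.2,0,0,0, 0,0,-7.2,0,0,0]'
cat > plan.py <<'E'
import numpy as np
P=np.array([.5105,.048]); t=np.array([-.094,-.9956])
def tcp(th,ph,d,w,mode,push=False):
    th,ph=np.radians([th,ph]);de=th-ph
    E=np.array([.18*np.sin(th),.06+.18*np.cos(th)]);a=np.array([-np.sin(ph),-np.cos(ph)]);b=np.array([-np.cos(ph),np.sin(ph)])
    eff=.034*np.cos(de)+np.tan(de)*(d+.034*np.sin(de))
    off=w/2 if not push else eff-w/2
    q=E+d*a+off*b; xy=P+q[0]*t
    return np.r_[xy,q[1]],eff
if __name__=="__main__":
    np.set_printoptions(precision=4,suppress=True)
    for th in range(0,22,3): print("push",th,*tcp(th,0,.025,.052,0,True))
E
python3 plan.py
```

```text
time_s: 4.95
tcp_pos: [0.512, 0.0643, 0.2157]
eef_rot: [-180.0, 0.0, 174.5]
contact_force: [0.4, 0.8, -0.5]
gripper_width: 0.052
push 0 [0.5113 0.056  0.215 ] 0.034
push 3 [0.5105 0.0479 0.2148] 0.03535685424600534
push 6 [0.5097 0.04   0.214 ] 0.03681488738680147
push 9 [0.509  0.0323 0.2128] 0.038383425284905515
push 12 [0.5083 0.0248 0.2111] 0.04007349426716155
push 15 [0.5076 0.0174 0.2089] 0.041898119944720896
push 18 [0.507  0.0104 0.2062] 0.04387270802992374
push 21 [0.5063 0.0037 0.203 ] 0.04601553065954438
```

```bash
python3 -m handwheel '[-0.05,-0.6,0,0,0,0, -0.1,-1.1,0,0,0,0, -0.15,-1.5,0,0,0,0, -0.2,-1.9,0,0,0,0, -0.2,-2.3,-0.1,0,0,0, -0.25,-2.7,-0.2,0,0,0, -0.3,-3.1,-0.25,0,0,0, -0.3,-3.2,-0.25,0,0,0]'
cat > look.py <<'E'
import sys
from h import *
n=sys.argv[1];cap('scene','s%s.png'%n)
st=sensors.get_state(); print(st['tcp_pos'].round(4),st['eef_rot'].round(1),st['contact_force'].round(1),round(st['time_s'],2))
cap('wrist','w%s.png'%n)
b=cv2.resize(cv2.imread('pics/s%s.png'%n)[130:300,190:400],(494,400),interpolation=cv2.INTER_CUBIC)
a=cv2.resize(cv2.imread('pics/w%s.png'%n),(300,225),interpolation=cv2.INTER_AREA)
o=np.zeros((400,794,3),np.uint8);o[:,:494]=b;o[:225,494:]=a;cv2.imwrite('pics/c%s.png'%n,o)
E
python3 look.py 3
```

```text
time_s: 5.75
tcp_pos: [0.5097, 0.0321, 0.2145]
eef_rot: [180.0, 0.2, 174.5]
contact_force: [-1.4, 1.1, 7.4]
gripper_width: 0.0517
[0.5097 0.0321 0.2145] [180.    0.2 174.5] [-2.1  0.7  7.9] 5.8
```

View pics/c3.png

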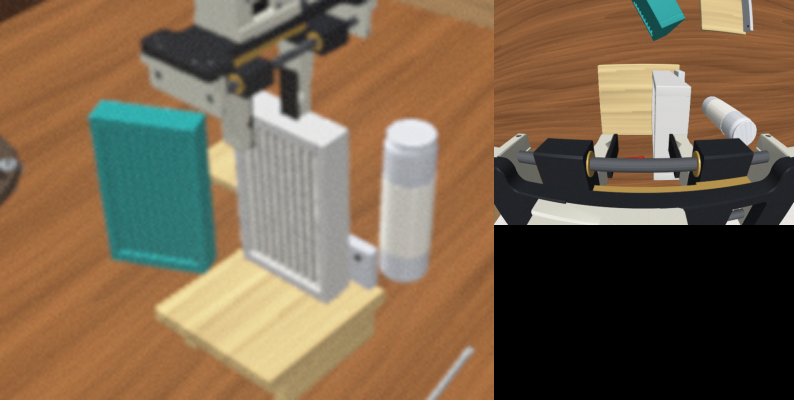

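```bash
python3 -c "
import cv2,numpy as np
b=cv2.resize(cv2.imread('pics/s3.png')[120:210,240:360],(480,360),interpolation=cv2.INTER_CUBIC)
a=cv2.imread('pics/w3.png')[130:430,160:480]
a=cv2.resize(a,(320,300));o=np.zeros((360,800,3),np.uint8);o[:,:480]=b;o[:300,480:]=a
cv2.imwrite('pics/z3.png',o)"
```

```text
(no output)
```

View pics/z3.png

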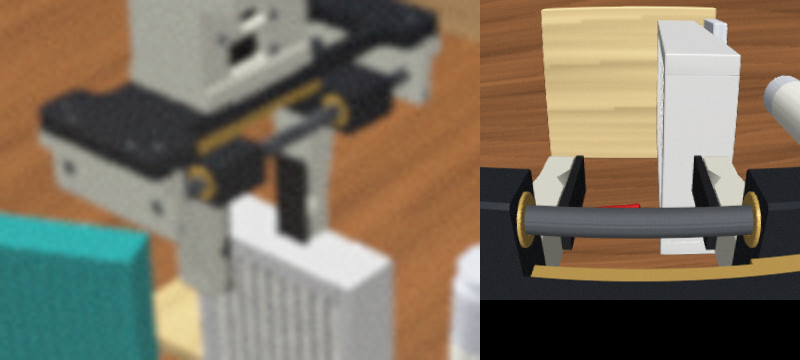

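Run:
```python
from h import *
d=cap('scene','s4.png')
u=np.array([.094,.9956,0]);T=np.array([.5097,.0321,.2145])
im=cv2.imread('pics/s4.png')
Z=6
x0,y0,x1,y1=270,140,370,215
b=cv2.resize(im[y0:y1,x0:x1],None,fx=Z,fy=Z,interpolation=cv2.INTER_CUBIC)
def dot(p,c):
    q=(proj(d,p)-[x0,y0]+.5)*Z; cv2.circle(b,(int(q[0]),int(q[1])),4,c,-1)
dot(T,(0,0,255)); dot(T+.026*u,(0,255,0)); dot(T-.026*u,(255,0,0)); dot(T+.026*u+[0,0,.025],(0,255,255))
cv2.imwrite('pics/z4.png',b)
```

```text
(no output)
```

View pics/z4.png

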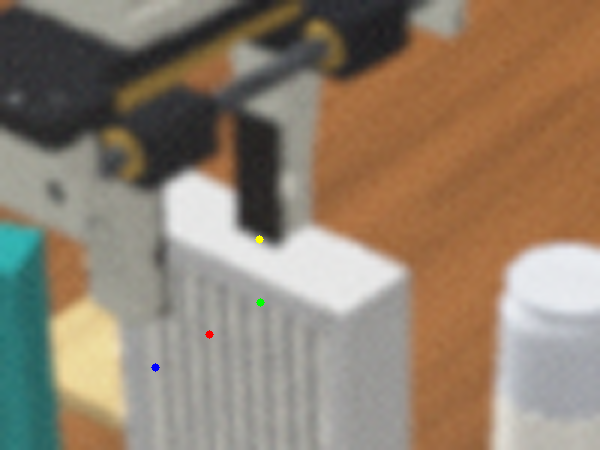

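Run:
```python
from h import *
d=viewer.capture('scene')
u=np.array([.094,.9956,0]);v=np.array([.9956,-.094,0]);T=np.array([.5114,.0642,.2872])
for z in (0,.01,.02,.03):
  print(z,[proj(d,T+s*.026*u+e*.0095*v+[0,0,z]).round(1) for s in(-1,1) for e in (-1,1)])
b=cv2.resize(cv2.imread('pics/s2.png')[110:170,280:350],None,fx=8,fy=8,interpolation=cv2.INTER_CUBIC);cv2.imwrite('pics/z2.png',b)
```

```text
0 [array([301.2, 160.5]), array([308.4, 163.7]), array([318.9, 150.9]), array([326. , 153.8])]
0.01 [array([301. , 155.9]), array([308.3, 159. ]), array([318.8, 146.4]), array([326. , 149.3])]
0.02 [array([300.8, 151.3]), array([308.1, 154.3]), array([318.8, 141.8]), array([326. , 144.7])]
0.03 [array([300.6, 146.5]), array([308. , 149.6]), array([318.7, 137.2]), array([326., 140.])]
```

View pics/z2.png

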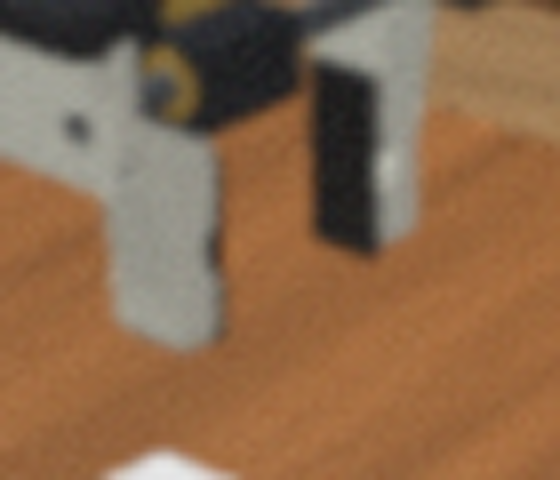

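The back finger came down on top of the cassette. The real tips sit about 25 mm behind the TCP at this opening, and the cassette has not moved. I'm backing off upward and re-measuring the tip offset at a wider opening.

```bash
python3 -m handwheel '[0,0.5,2,0,0,0, 0,1.5,5,0,0,0, 0,2.5,8,0,0,0, 0.2,3.3,8.5,0,0,0, 0.2,3.3,8.5,0,0,0, 0.2,3.3,8.5,0,0,0, 0.2,3.3,8.5,0,0,0]' 64
python3 - <<'E'
from h import *
st=sensors.get_state();T=st['tcp_pos'];w=st['gripper_width'];print(T,w,st['eef_rot'])
d=cap('scene','s5.png')
u=np.array([.094,.9956,0]);v=np.array([.9956,-.094,0])
for z in (0,.01,.02,.03):
  print(z,[(proj(d,T+s*w/2*u+e*.0095*v+[0,0,z])).round(1) for s in(-1,1) for e in (-1,1)])
b=cv2.resize(cv2.imread('pics/s5.png')[100:200,270:370],None,fx=6,fy=6,interpolation=cv2.INTER_CUBIC);cv2.imwrite('pics/z5.png',b)
E
```

```text
time_s: 6.65
tcp_pos: [0.511, 0.0649, 0.2982]
eef_rot: [-180.0, 0.1, 174.5]
contact_force: [0.2, -1.2, 0.0]
gripper_width: 0.0659
[0.51101374 0.064861   0.29819544] 0.06588572731183495 [-1.79981814e+02  5.72799999e-02  1.74535485e+02]
0 [array([298.6, 156.6]), array([305.8, 159.7]), array([321.1, 144.5]), array([328.3, 147.4])]
0.01 [array([298.4, 151.9]), array([305.7, 155. ]), array([321.1, 140. ]), array([328.3, 142.8])]
0.02 [array([298.2, 147.2]), array([305.5, 150.2]), array([321.1, 135.3]), array([328.3, 138.1])]
0.03 [array([297.9, 142.3]), array([305.3, 145.4]), array([321. , 130.6]), array([328.3, 133.4])]
```

View pics/z5.png

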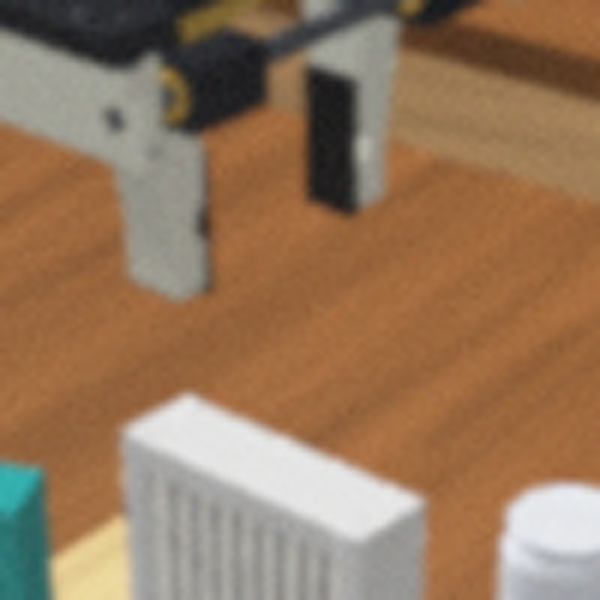

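Run:
```python
from h import *
d=cap('scene','s6.png')
for p in [(290.2,171.9),(301.6,165.4),(340.7,183.2),(330.2,190.4)]: print(cast(d,np.array(p)-.4,.24).round(4))
b=cv2.resize(cv2.imread('pics/s6.png')[155:300,250:370],None,fx=4,fy=4,interpolation=cv2.INTER_CUBIC)
a=cv2.resize(cv2.imread('pics/s1.png')[155:300,250:370],None,fx=4,fy=4,interpolation=cv2.INTER_CUBIC)
cv2.imwrite('pics/z6.png',cv2.resize(np.hstack([a,b]),(800,483)))
```

```text
[0.4547 0.0554 0.24  ]
[0.4575 0.0905 0.24  ]
[0.5655 0.079  0.24  ]
[0.5636 0.0451 0.24  ]
```

View pics/z6.png

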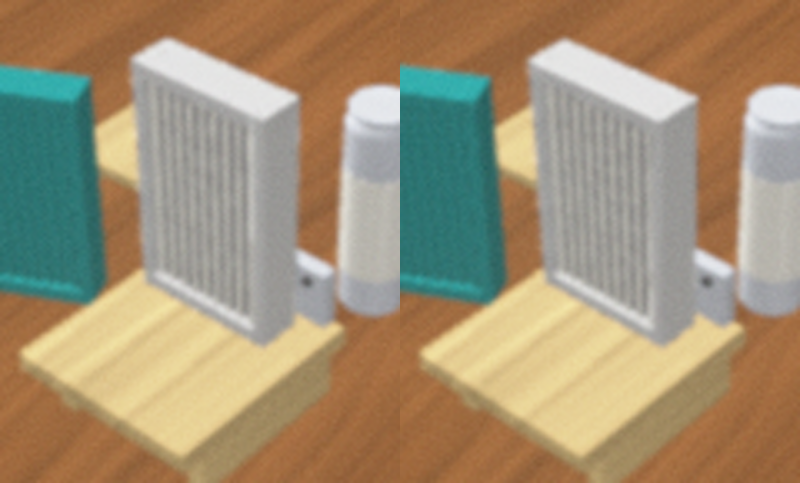

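```bash
cat > plan.py <<'E'
import numpy as np
P=np.array([.5105,.049]); t=np.array([-.094,-.9956]); w=.062
def tcp(th,ph,d,mode,back=0,P=P):
    th,ph=np.radians([th,ph]);de=th-ph
    E=np.array([.18*np.sin(th),.06+.18*np.cos(th)]);a=np.array([-np.sin(ph),-np.cos(ph)]);b=np.array([-np.cos(ph),np.sin(ph)])
    eff=.034*np.cos(de)+np.tan(de)*(d+.034*np.sin(de))
    off={'sup':w/2,'push':eff-w/2,'mid':eff/2}[mode]
    q=E+(d+.025-back)*a+off*b; xy=P+q[0]*t
    return np.r_[xy,q[1]],eff
if __name__=="__main__":
    np.set_printoptions(precision=4,suppress=True)
    print(tcp(0,-20,.015,'mid',.06),tcp(0,-20,.015,'mid'))
    for th in range(0,22,3): print("push",th,*tcp(th,-20,.015,'push'))
    for th in range(12,95,3): print("sup",th,*tcp(th,max(-20,th-33),.015,'sup'))
E
python3 plan.py
```

```text
(array([0.513 , 0.0753, 0.2517]), np.float64(0.041641597778174055)) (array([0.5111, 0.0549, 0.1953]), np.float64(0.041641597778174055))
push 0 [0.5102 0.0453 0.1988] 0.041641597778174055
push 3 [0.5094 0.0375 0.198 ] 0.04330337507492415
push 6 [0.5087 0.0299 0.1966] 0.045144454804644345
push 9 [0.508  0.0225 0.1947] 0.04718867407948442
push 12 [0.5073 0.0154 0.1922] 0.04946510599295119
push 15 [0.5067 0.0087 0.1891] 0.05200944909103515
push 18 [0.5061 0.0023 0.1854] 0.05486590371006844
push 21 [ 0.5055 -0.0035  0.1812] 0.05808974284110299
sup 12 [0.5084 0.0271 0.1879] 0.04946510599295119
sup 15 [0.5077 0.0197 0.1862] 0.050281465854384866
sup 18 [0.5071 0.0131 0.1845] 0.050281465854384866
sup 21 [0.5065 0.0067 0.1825] 0.05028146585438488
sup 24 [0.5059 0.0004 0.1801] 0.05028146585438488
sup 27 [ 0.5053 -0.0058  0.1774] 0.05028146585438488
sup 30 [ 0.5048 -0.0119  0.1743] 0.050281465854384866
sup 33 [ 0.5042 -0.0177  0.171 ] 0.05028146585438488
sup 36 [ 0.5037 -0.0234  0.1673] 0.05028146585438488
sup 39 [ 0.5031 -0.0289  0.1633] 0.050281465854384866
sup 42 [ 0.5026 -0.0342  0.1591] 0.0
[... 225 characters left out ...]
84866
sup 57 [ 0.5005 -0.0569  0.1341] 0.05028146585438488
sup 60 [ 0.5002 -0.0606  0.1284] 0.050281465854384866
sup 63 [ 0.4998 -0.064   0.1226] 0.05028146585438488
sup 66 [ 0.4995 -0.0671  0.1165] 0.05028146585438488
sup 69 [ 0.4993 -0.0699  0.1104] 0.050281465854384866
sup 72 [ 0.499  -0.0724  0.104 ] 0.05028146585438488
sup 75 [ 0.4988 -0.0745  0.0976] 0.05028146585438488
sup 78 [ 0.4987 -0.0763  0.0911] 0.050281465854384866
sup 81 [ 0.4985 -0.0778  0.0844] 0.050281465854384866
sup 84 [ 0.4984 -0.0789  0.0777] 0.05028146585438488
sup 87 [ 0.4984 -0.0796  0.071 ] 0.050281465854384866
sup 90 [ 0.4983 -0.08    0.0642] 0.050281465854384866
sup 93 [ 0.4983 -0.08    0.0574] 0.05028146585438488
```

```bash
python3 -m handwheel '[0.1,0.8,0.5,-0.12,0.011,0, 0.2,1.6,0.5,-0.24,0.022,0, 0.3,2.06,0,-0.347,0.033,0, 0.3,2.06,-0.5,-0.347,0.033,0, 0.3,2.06,-1,-0.347,0.033,0, 0.3,2.06,-1.8,-0.347,0.033,0,0.3,2.06,-1.8,-0.347,0.033,0]' 75; python3 look.py 7
```

```text
time_s: 7.45
tcp_pos: [0.5137, 0.0845, 0.2798]
eef_rot: [-160.1, 0.0, 174.5]
contact_force: [-0.0, -0.7, -0.5]
gripper_width: 0.0619
[0.514  0.0845 0.2805] [-1.601e+02  1.000e-01  1.745e+02] [0.1 0.2 0.8] 7.5
```

View pics/c7.png

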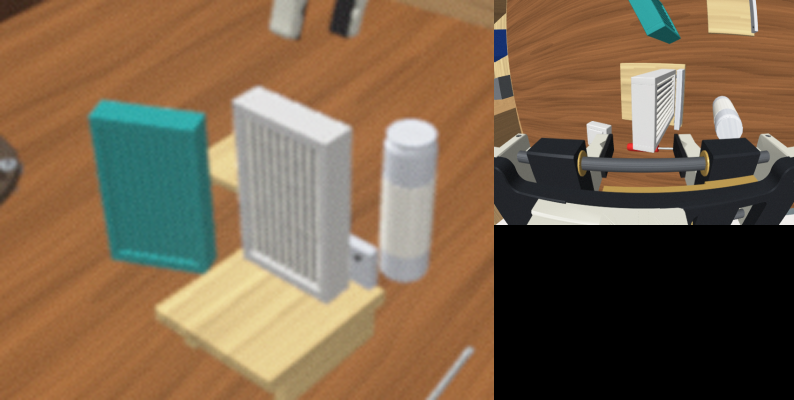

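```bash
python3 -m handwheel '[-0.05,-0.6,-1.7,0,0,0, -0.1,-1.2,-3.4,0,0,0, -0.15,-1.7,-4.8,0,0,0, -0.17,-1.9,-5.4,0,0,0, -0.2,-2.2,-6.2,0,0,0, -0.22,-2.4,-6.8,0,0,0, -0.22,-2.4,-6.8,0,0,0]'; python3 look.py 8
```

```text
time_s: 8.25
tcp_pos: [0.5118, 0.0603, 0.2126]
eef_rot: [-160.1, 0.1, 174.5]
contact_force: [-0.9, -0.8, -0.7]
gripper_width: 0.0616
[0.5121 0.0606 0.2131] [-1.601e+02  1.000e-01  1.745e+02] [0.2 0.1 0.7] 8.3
```

```bash
python3 -c "
import cv2,numpy as np
b=cv2.resize(cv2.imread('pics/s8.png')[130:220,250:370],(480,360),interpolation=cv2.INTER_CUBIC)
a=cv2.imread('pics/w8.png')[130:430,160:480]
o=np.zeros((360,800,3),np.uint8);o[:,:480]=b;o[:300,480:]=a
cv2.imwrite('pics/z8.png',o)"
```

```text
(no output)
```

View pics/z8.png

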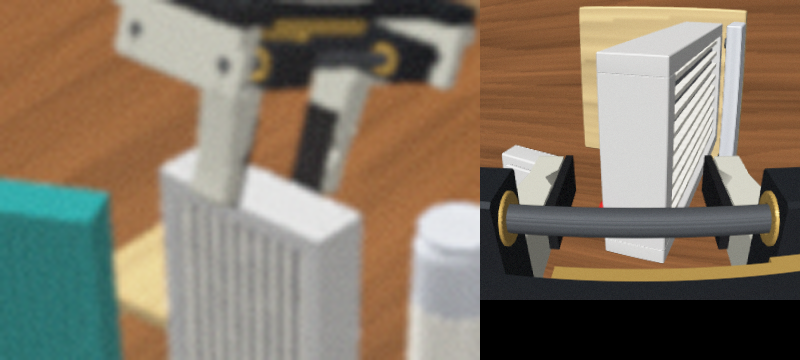

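```bash
python3 -m handwheel '[-0.03,-0.3,-0.8,0,0,0, -0.06,-0.6,-1.7,0,0,0, -0.06,-0.6,-1.7,0,0,0]'; python3 look.py 9;  python3 -c "
import cv2,numpy as np
b=cv2.resize(cv2.imread('pics/s9.png')[130:220,250:370],(480,360),interpolation=cv2.INTER_CUBIC)
a=cv2.imread('pics/w9.png')[130:430,160:480]
o=np.zeros((360,800,3),np.uint8);o[:,:480]=b;o[:300,480:]=a
cv2.imwrite('pics/z9.png',o)"
```

```text
time_s: 8.65
tcp_pos: [0.5107, 0.054, 0.1949]
eef_rot: [-160.0, 0.0, 174.5]
contact_force: [-0.2, 0.5, -0.7]
gripper_width: 0.0617
[0.5111 0.0542 0.1956] [-1.600e+02  1.000e-01  1.745e+02] [ 0.5  0.2 -0.3] 8.7
```

View pics/z9.png

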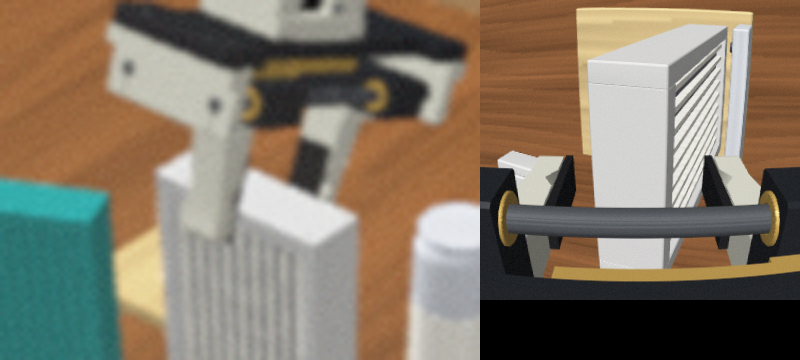

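```bash
python3 -m handwheel '[-0.05,-0.5,0.1,0,0,0, -0.1,-0.9,0.3,0,0,0, -0.15,-1.25,0.3,0,0,0, -0.18,-1.6,0.25,0,0,0, -0.2,-1.9,0.2,0,0,0, -0.22,-2.2,0.15,0,0,0, -0.25,-2.5,0.1,0,0,0, -0.25,-2.5,0.1,0,0,0]'; python3 look.py 10;  python3 -c "
import cv2,numpy as np
b=cv2.resize(cv2.imread('pics/s10.png')[130:270,240:380],(480,480),interpolation=cv2.INTER_CUBIC)
a=cv2.imread('pics/w10.png')[130:430,160:480]
o=np.zeros((480,800,3),np.uint8);o[:,:480]=b;o[:300,480:]=a
cv2.imwrite('pics/z10.png',o)"
```

```text
time_s: 9.55
tcp_pos: [0.5088, 0.0291, 0.1969]
eef_rot: [-160.0, 0.1, 174.5]
contact_force: [0.2, 0.4, -0.9]
gripper_width: 0.0619
[0.5089 0.0293 0.1969] [-1.600e+02  1.000e-01  1.745e+02] [ 0.4  1.3 -0.2] 9.6
```

View pics/z10.png

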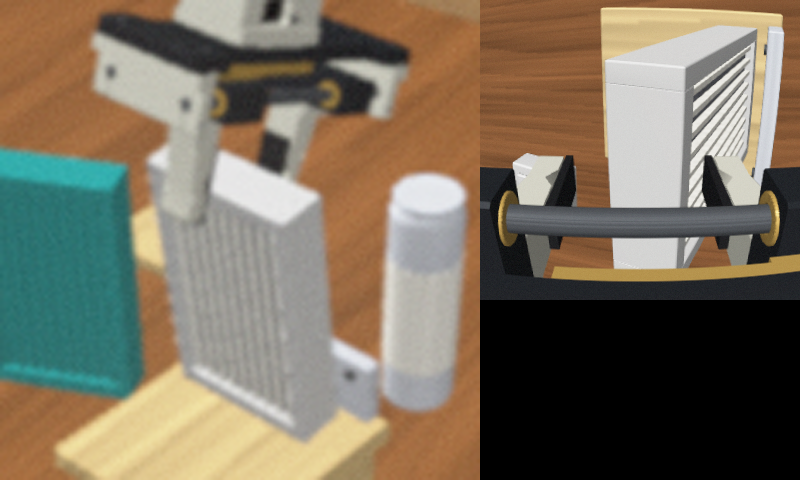

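```bash
python3 -m handwheel '[-0.04,-0.35,-0.05,0,0,0, -0.07,-0.7,-0.2,0,0,0, -0.1,-0.95,-0.35,0,0,0, -0.13,-1.2,-0.4,0,0,0, -0.15,-1.4,-0.5,0,0,0, -0.17,-1.6,-0.6,0,0,0, -0.2,-1.8,-0.7,0,0,0, -0.2,-2,-0.8,0,0,0]'; python3 look.py 11;  cat > z.py <<'E'
import cv2,numpy as np,sys
n=sys.argv[1]
b=cv2.resize(cv2.imread(f'pics/s{n}.png')[130:310,200:380],(480,480),interpolation=cv2.INTER_CUBIC)
a=cv2.imread(f'pics/w{n}.png')[130:430,160:480]
o=np.zeros((480,800,3),np.uint8);o[:,:480]=b;o[:300,480:]=a
cv2.imwrite(f'pics/z{n}.png',o)
E
python3 z.py 11
```

```text
time_s: 10.45
tcp_pos: [0.507, 0.0091, 0.1891]
eef_rot: [-160.0, 0.1, 174.5]
contact_force: [0.0, -0.4, 2.4]
gripper_width: 0.0619
[0.5068 0.0089 0.1889] [-1.600e+02  1.000e-01  1.745e+02] [ 0.2 -0.2  0.9] 10.5
```

View pics/z11.png

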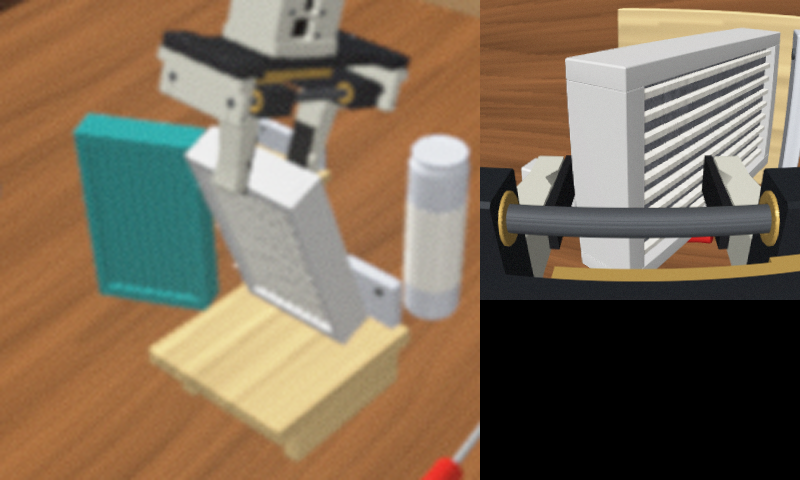

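```bash
python3 -m handwheel '[-0.02,-0.1,-0.35,0.07,-0.007,0, -0.04,-0.23,-0.64,0.139,-0.013,0, -0.1,-0.86,-0.89,0.191,-0.018,0, -0.16,-1.48,-1.16,0.243,-0.023,0, -0.21,-2.09,-1.47,0.296,-0.028,0, -0.27,-2.67,-1.8,0.347,-0.033,0, -0.27,-2.67,-1.8,0.347,-0.033,0]'; python3 look.py 12; python3 z.py 12
```

```text
time_s: 11.25
tcp_pos: [0.504, -0.0188, 0.171]
eef_rot: [179.9, 0.1, 174.3]
contact_force: [0.7, -0.1, -0.2]
gripper_width: 0.062
[ 0.5042 -0.0186  0.1711] [-1.800e+02  1.000e-01  1.743e+02] [-0.4 -1.4  1. ] 11.3
```

View pics/z12.png

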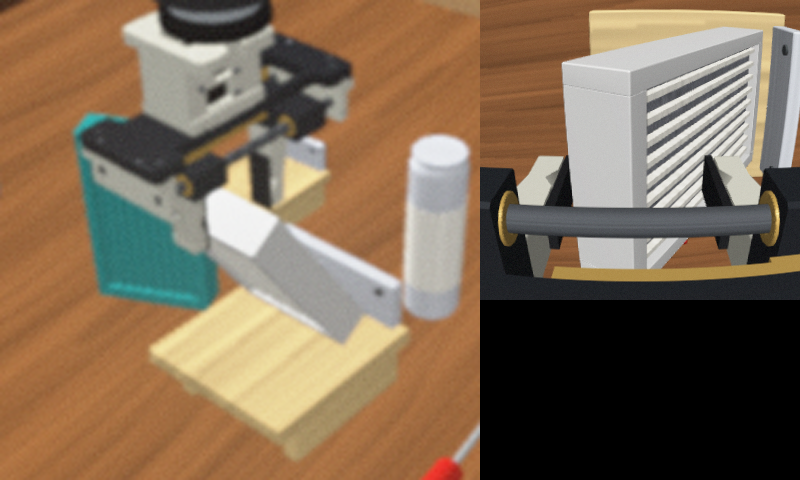

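```bash
python3 -m handwheel '[-0.05,-0.47,-0.37,0.052,-0.005,0, -0.1,-1.02,-0.77,0.104,-0.01,0, -0.16,-1.55,-1.19,0.156,-0.015,0, -0.2,-2.06,-1.64,0.208,-0.02,0, -0.25,-2.54,-2.12,0.261,-0.025,0, -0.29,-2.99,-2.62,0.313,-0.03,0, -0.33,-3.42,-3.14,0.365,-0.034,0, -0.33,-3.42,-3.14,0.365,-0.034,0]'; python3 look.py 13; python3 z.py 13
```

```text
time_s: 12.15
tcp_pos: [0.5005, -0.0533, 0.1382]
eef_rot: [159.0, -0.2, 174.3]
contact_force: [-0.2, -1.0, -1.5]
gripper_width: 0.0619
[ 0.5007 -0.0531  0.1387] [159.1  -0.2 174.3] [-0.1 -0.9 -0.9] 12.2
```

View pics/z13.png

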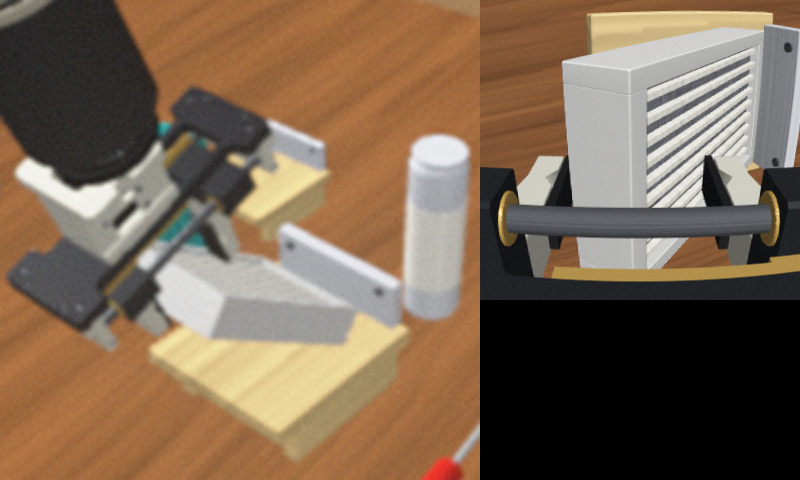

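```bash
python3 -m handwheel '[-0.01,-0.37,-0.44,0.052,-0.005,0, -0.04,-0.74,-1.01,0.104,-0.01,0, -0.08,-1.08,-1.59,0.156,-0.015,0, -0.11,-1.39,-2.2,0.208,-0.02,0, -0.13,-1.67,-2.81,0.261,-0.025,0, -0.13,-1.67,-2.81,0.261,-0.025,0]'; python3 look.py 14; python3 z.py 14
python3 - <<'E'
from h import *
d=viewer.capture('scene')
from plan import P,t
v=np.array([.9956,-.094])
for th in (60,66,69,72,75):
    s,c=np.sin(np.radians(th)),np.cos(np.radians(th))
    e=np.r_[P+.18*s*t+.055*v,.06+.18*c]; print(th,(proj(d,e)-[200,130])*2.667)
E
```

```text
time_s: 12.85
tcp_pos: [0.4987, -0.0697, 0.1093]
eef_rot: [144.1, -0.4, 174.3]
contact_force: [-1.2, -0.4, -1.7]
gripper_width: 0.0619
[ 0.4991 -0.0695  0.11  ] [144.2  -0.4 174.3] [-0.4  0.4 -1.3] 12.9
60 [203.21090192 361.10633619]
66 [196.25507195 384.82168201]
69 [193.52614003 396.38301092]
72 [191.30433939 407.68671069]
75 [189.59193628 418.69064221]
```

View pics/z14.png

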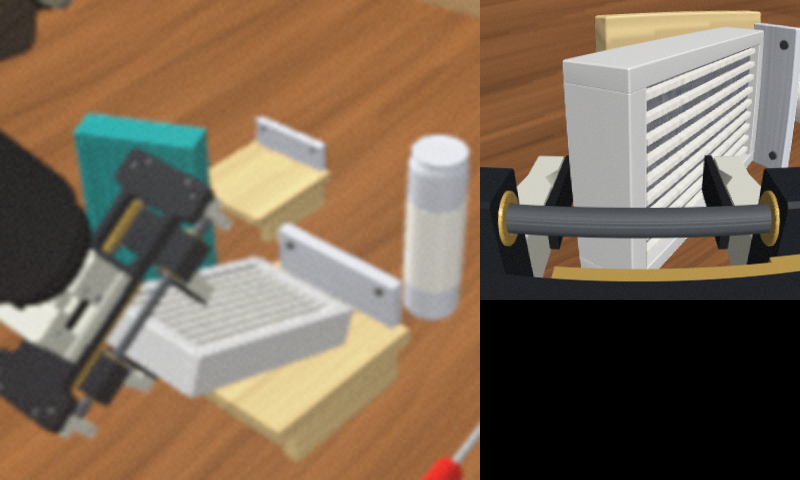

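```bash
python3 -m handwheel '[0,-0.14,-0.29,0.026,-0.003,0, 0,-0.28,-0.58,0.052,-0.005,0, -0.01,-0.39,-0.9,0.078,-0.008,0, -0.02,-0.49,-1.22,0.104,-0.01,0, -0.02,-0.58,-1.55,0.13,-0.012,0, -0.03,-0.67,-1.87,0.156,-0.015,0, -0.04,-0.75,-2.2,0.182,-0.018,0, -0.05,-0.82,-2.54,0.208,-0.02,0]'; python3 look.py 15; python3 z.py 15
```

```text
time_s: 13.8
tcp_pos: [0.499, -0.0774, 0.0854]
eef_rot: [132.1, -0.2, 174.4]
contact_force: [1.4, 0.4, -1.5]
gripper_width: 0.062
[ 0.4984 -0.0776  0.0841] [132.   -0.4 174.4] [-0.1 -1.8 -3. ] 13.85
```

View pics/z15.png

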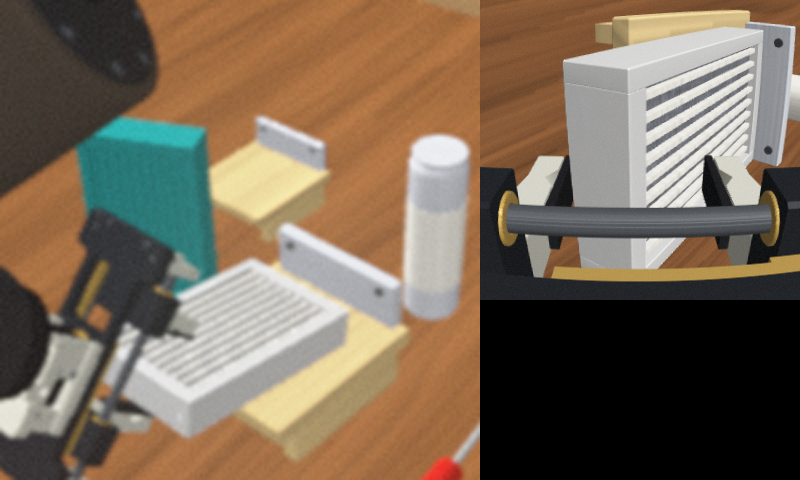

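```bash
python3 -m handwheel '[0,-0.05,-0.22,0.017,-0.002,0, 0,-0.09,-0.44,0.035,-0.003,0, 0,-0.13,-0.66,0.052,-0.005,0, 0,-0.16,-0.88,0.07,-0.007,0, 0,-0.18,-1.1,0.087,-0.008,0, 0,-0.2,-1.33,0.104,-0.01,0, 0,-0.21,-1.5,0.118,-0.011,0, 0,-0.22,-1.65,0.13,-0.012,0]'; python3 look.py 16; python3 z.py 16
```

```text
time_s: 14.7
tcp_pos: [0.4984, -0.0799, 0.0676]
eef_rot: [124.6, -0.4, 174.4]
contact_force: [0.5, 0.2, -2.3]
gripper_width: 0.0623
[ 0.4982 -0.0799  0.0671] [124.5  -0.5 174.4] [ 0.3 -0.3 -2.2] 14.75
```

View pics/z16.png

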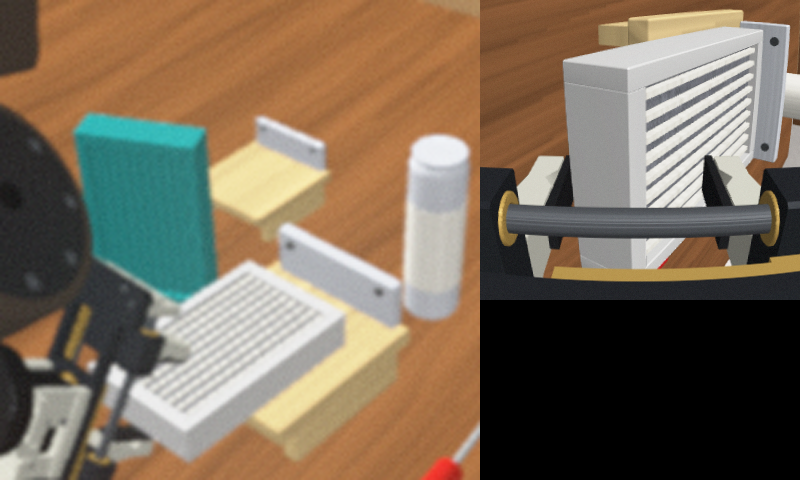

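```bash
python3 -m handwheel '[-0.02,-0.2,0,0,0,0, -0.04,-0.4,0,0,0,0, -0.06,-0.6,0,0,0,0, -0.08,-0.8,0,0,0,0, -0.1,-1.1,0,0,0,0, -0.13,-1.4,0,0,0,0, -0.15,-1.7,0,0,0,0, -0.18,-2,0,0,0,0]'; python3 look.py 17; python3 z.py 17
```

```text
time_s: 15.6
tcp_pos: [0.4964, -0.1002, 0.0673]
eef_rot: [124.6, -0.5, 174.4]
contact_force: [-0.9, -0.7, 0.3]
gripper_width: 0.0613
[ 0.4964 -0.1007  0.0672] [124.6  -0.5 174.4] [ 0.6 -1.2 -0.2] 15.65
```

View pics/z17.png

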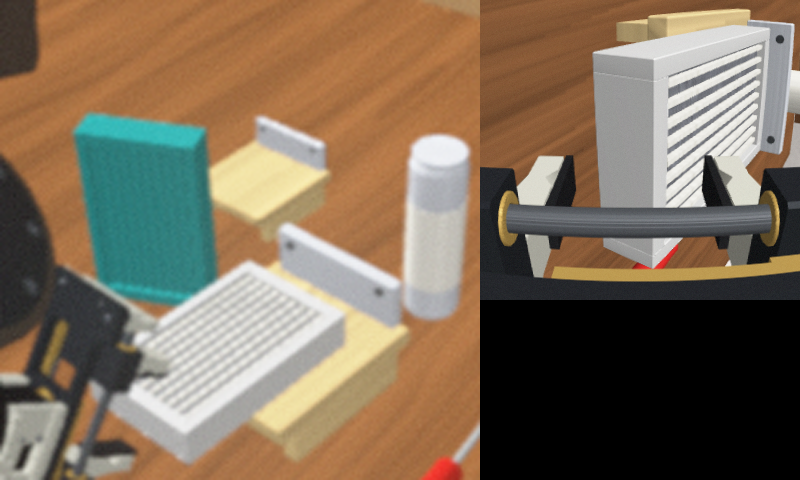

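```bash
python3 -m handwheel '[-0.3,-3,0,0,0,0, -0.6,-6,0.5,0,0,0, -0.9,-9,4,-0.13,0.012,0, -0.9,-10,7,-0.26,0.025,0, -0.9,-10,8,-0.4,0.038,0, -0.9,-10,8,-0.54,0.051,0, -0.9,-10,8,-0.68,0.064,0, -0.9,-10,8,-0.82,0.077,0]'; python3 -c "
from h import *
print(sensors.get_state()['joints'].round(1)); d=cap('top','t18.png')
for p in [(387,181),(420,184),(416,219),(383,214)]: print(cast(d,np.array(p),.041).round(3))
cv2.imwrite('pics/t18c.png',cv2.resize(cv2.imread('pics/t18.png')[190:330,240:420],None,fx=4,fy=4,interpolation=cv2.INTER_CUBIC))"
```

```text
time_s: 16.5
tcp_pos: [0.4888, -0.2007, 0.1491]
eef_rot: [172.0, 0.1, 174.1]
contact_force: [-0.7, -0.7, -0.2]
gripper_width: 0.0616
[ -7.7  10.9 -16.5  -8.9 -63.  -84.1]
[ 0.696 -0.152  0.041]
[ 0.687 -0.227  0.041]
[ 0.605 -0.214  0.041]
[ 0.619 -0.139  0.041]
```

View pics/t18c.png

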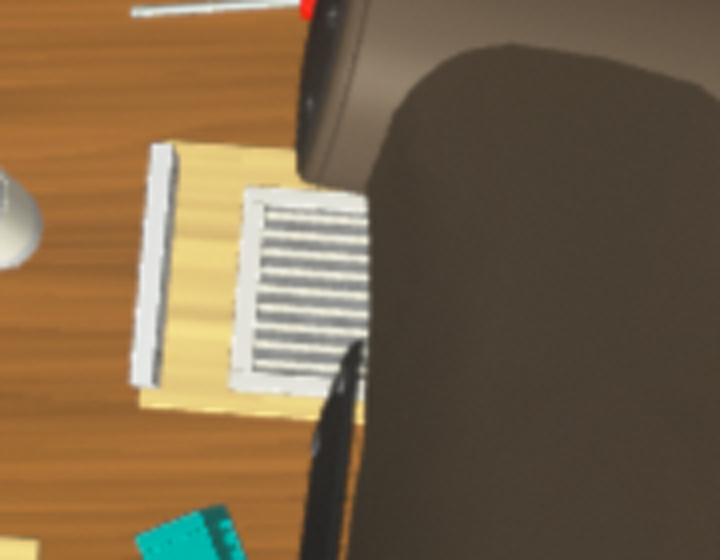

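Run:
```python
from h import *
np.set_printoptions(precision=4,suppress=True)
d=viewer.capture('top')
q=lambda x,y:np.array([240+x/4-.4,190+y/4-.4])
print('foot',cast(d,q(246,188),.094),cast(d,q(230,390),.094))
print('stop front',cast(d,q(176,148),.105),cast(d,q(155,386),.105))
print('stop back',cast(d,q(152,145),.105),cast(d,q(132,385),.105))
```

```text
foot [0.562  0.0461 0.094 ] [0.4532 0.056  0.094 ]
stop front [0.5829 0.0829 0.105 ] [0.4556 0.0948 0.105 ]
stop back [0.5848 0.0958 0.105 ] [0.4563 0.107  0.105 ]
```

```bash
python3 -m handwheel '[0,0,0,-0.139,0.013,0, 0,0,0,-0.139,0.013,0]'; python3 -m handwheel '[0,0,0,0,0,0.15, 0,0,0,0,0,0.3, 0,0,0,0,0,0.45, 0,0,0,0,0,0.6, 0,0,0,0,0,0.75, 0,0,0,0,0,0.9, 0,0,0,0,0,1.05, 0,0,0,0,0,1.2]'
```

```text
time_s: 16.8
tcp_pos: [0.4871, -0.194, 0.1484]
eef_rot: [-179.8, -0.0, 174.8]
contact_force: [-0.4, -0.2, 0.3]
gripper_width: 0.0618
time_s: 17.6
tcp_pos: [0.4866, -0.1944, 0.1481]
eef_rot: [-179.9, 0.0, -116.4]
contact_force: [0.4, 1.0, -0.9]
gripper_width: 0.0615
```

```bash
python3 -m handwheel '[0,1,-2,0,0,0.15, 0.1,2,-4,0,0,0.3, 0.1,2.4,-6,0,0,0.367, 0.1,2.4,-8,0,0,0.367, 0.1,2.4,-9,0,0,0.367, 0.1,2.4,-10,0,0,0.367, 0.1,2.4,-10,0,0,0.367]'; python3 look.py 19; python3 z.py 19
```

```text
time_s: 18.3
tcp_pos: [0.4869, -0.1707, 0.047]
eef_rot: [180.0, 0.0, -95.5]
contact_force: [0.1, 0.2, -0.2]
gripper_width: 0.0622
[ 0.4875 -0.1707  0.0479] [-179.9    0.   -95.4] [-0.   0.2  0.6] 18.35
```

View pics/z19.png

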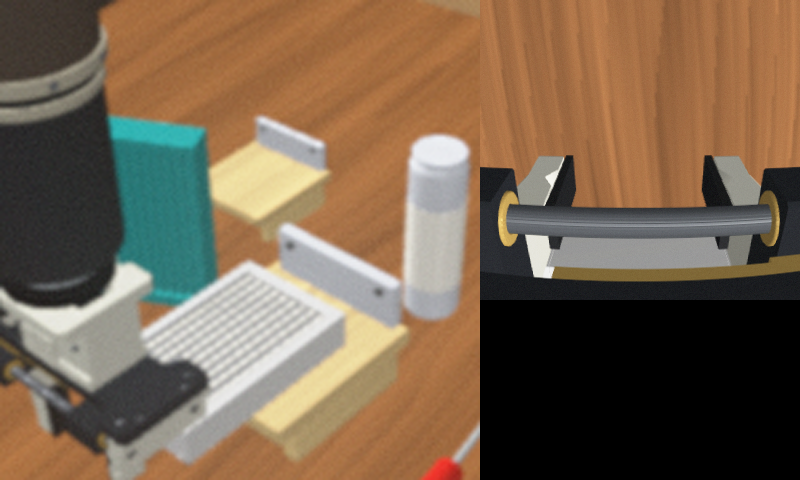

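```bash
python3 -m handwheel '[0.1,1,0,0,0,0, 0.2,2,0,0,0,0, 0.28,2.8,0,0,0,0, 0.34,3.4,0,0,0,0, 0.4,4,0,0,0,0, 0.45,4.6,0,0,0,0, 0.5,5.2,0,0,0,0, 0.55,5.8,0,0,0,0]'; python3 look.py 20; python3 z.py 20
```

```text
time_s: 19.2
tcp_pos: [0.4936, -0.1124, 0.0486]
eef_rot: [-179.9, 0.0, -95.4]
contact_force: [0.2, -3.6, 4.0]
gripper_width: 0.0619
[ 0.4937 -0.1117  0.0485] [-179.9    0.   -95.4] [ 0.  -0.3  1.1] 19.25
```

View pics/z20.png

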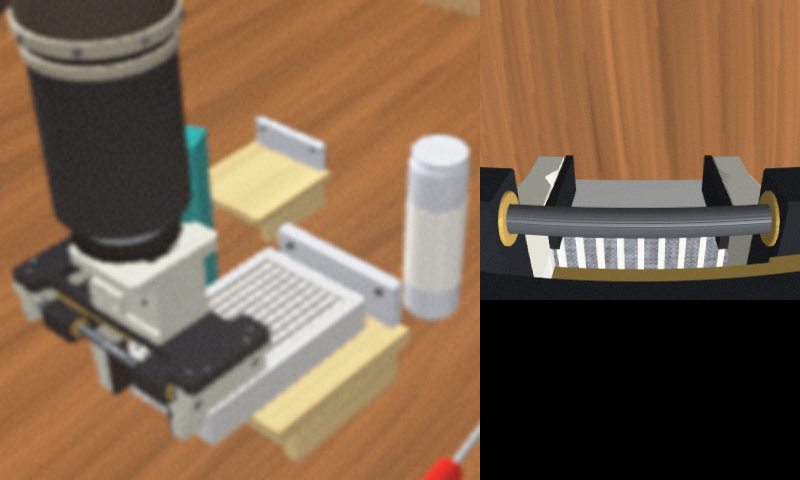

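```bash
python3 -m handwheel '[0.03,0.3,0,0,0,0, 0.05,0.5,0,0,0,0, 0.07,0.7,0,0,0,0, 0.09,0.9,0,0,0,0, 0.1,1.05,0,0,0,0, 0.1,1.05,0,0,0,0]'; python3 look.py 21
python3 - <<'E'
import cv2
from h import *
cap('top','t21.png')
cv2.imwrite('pics/t21c.png',cv2.resize(cv2.imread('pics/t21.png')[190:330,240:420],None,fx=4,fy=4,interpolation=cv2.INTER_CUBIC))
E
```

```text
time_s: 19.9
tcp_pos: [0.4944, -0.101, 0.0481]
eef_rot: [-179.9, 0.1, -95.4]
contact_force: [-0.4, -0.6, 2.4]
gripper_width: 0.0619
[ 0.4944 -0.1009  0.0481] [-1.799e+02  1.000e-01 -9.540e+01] [-0.3 -0.6  0.2] 19.95
```

View pics/t21c.png

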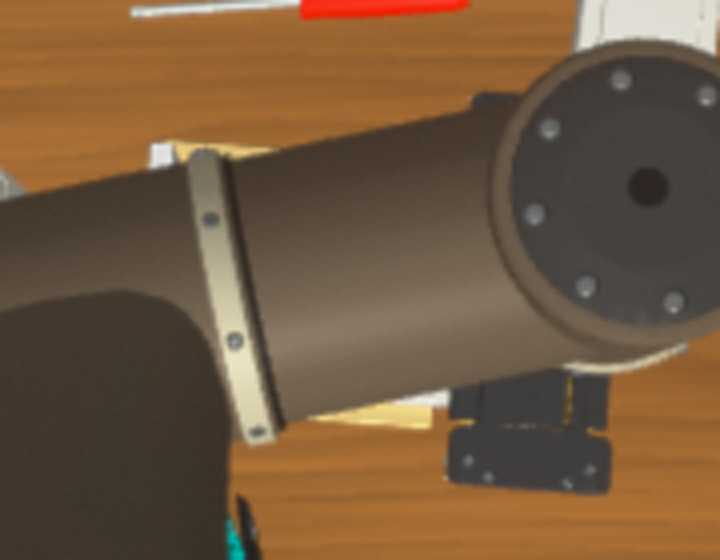

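```bash
python3 -m handwheel '[0.02,0.15,0,0,0,0, 0.02,0.2,0,0,0,0, 0.02,0.2,0,0,0,0]';python3 -m handwheel '[0.02,0.15,0,0,0,0, 0.02,0.2,0,0,0,0, 0.02,0.2,0,0,0,0]'; python3 look.py 22; python3 z.py 22
```

```text
time_s: 20.35
tcp_pos: [0.4946, -0.099, 0.0481]
eef_rot: [-179.9, 0.1, -95.4]
contact_force: [-0.4, -2.5, 1.0]
gripper_width: 0.062
time_s: 20.65
tcp_pos: [0.4947, -0.0986, 0.0482]
eef_rot: [-179.9, -0.0, -95.4]
contact_force: [1.9, -14.4, -1.1]
gripper_width: 0.062
[ 0.4947 -0.0986  0.0482] [-179.9   -0.   -95.4] [  1.3 -14.1  -0.9] 20.7
```

View pics/z22.png

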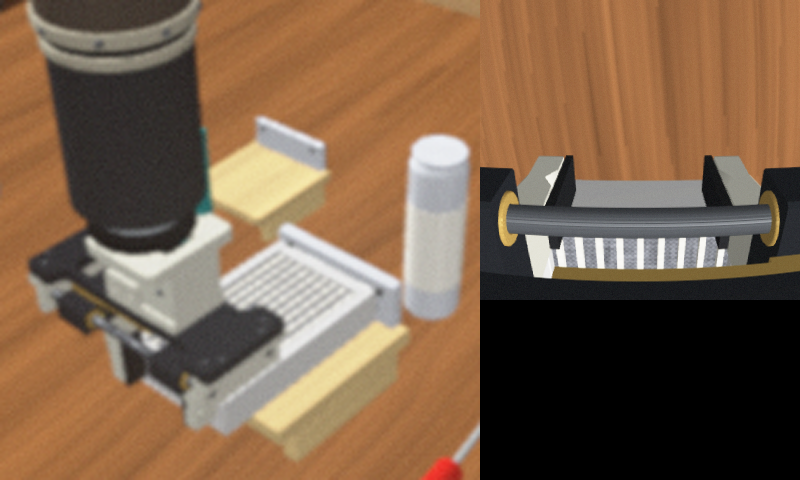

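The foot is firmly against the stop: the force jumped to 14 N at the TCP position I predicted. Backing straight off now.

```bash
python3 -m handwheel '[-0.03,-0.3,0,0,0,0, -0.15,-1.5,0,0,0,0, -0.4,-4,0,0,0,0, -0.7,-7,0,0,0,0, -1,-10,2,0,0,0, -1.2,-12,6,0,0,0, -1.2,-14,10,0,0,0, -1.2,-16,14,0,0,0]'; python3 -m handwheel '[-2,-5,4,0,0,0, -4,-10,8,0,0,0, -6,-15,8,0,0,0, -8,-20,8,0,0,0, -8,-20,8,0,0,0, -8,-20,8,0,0,0, -8,-20,8,0,0,0]'
python3 - <<'E'
from h import *
cap('top','t23.png');cap('scene','s23.png')
a=cv2.resize(cv2.imread('pics/t23.png')[195:315,250:370],(480,480),interpolation=cv2.INTER_CUBIC)
b=cv2.resize(cv2.imread('pics/s23.png')[200:310,250:330+30],(320,320),interpolation=cv2.INTER_CUBIC)
o=np.zeros((480,800,3),np.uint8);o[:,:480]=a;o[:320,480:]=b;cv2.imwrite('pics/z23.png',o)
E
```

```text
time_s: 21.55
tcp_pos: [0.4821, -0.2597, 0.1897]
eef_rot: [-179.9, 0.0, -95.4]
contact_force: [2.2, -0.4, 0.5]
gripper_width: 0.0621
time_s: 22.25
tcp_pos: [0.4013, -0.4604, 0.269]
eef_rot: [-179.9, 0.1, -95.5]
contact_force: [0.2, 1.1, -0.7]
gripper_width: 0.062
```

View pics/z23.png

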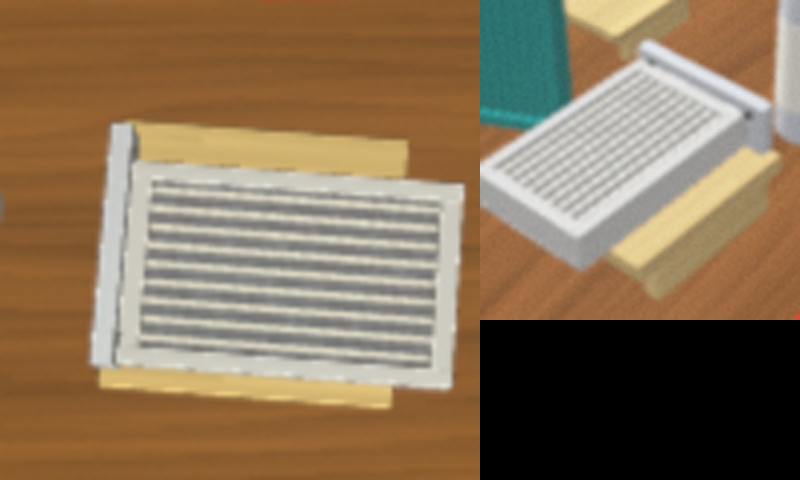

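Run:
```python
from h import *
np.set_printoptions(precision=4,suppress=True)
d=viewer.capture('top')
q=lambda x,y:np.array([250+x/4-.4,195+y/4-.4])
f=[cast(d,q(*p),.094)[:2] for p in [(135,162),(117,362),(464,186),(452,389)]]
s=[cast(d,q(*p),.105)[:2] for p in [(134,125),(115,365)]]
print(f,s)
v=s[0]-s[1];v/=np.linalg.norm(v);u=np.array([-v[1],v[0]])
fc=(f[0]+f[1])/2;sc=(s[0]+s[1])/2
print('gap along',(fc-sc)@u,'lat',(fc-sc)@v)
ang=lambda a:np.degrees(np.arctan2(a[1],a[0]))
print('stop',ang(s[0]-s[1]),'foot',ang(f[0]-f[1]),'top',ang(f[2]-f[3]),'sides',ang(f[0]-f[2])-90,ang(f[1]-f[3])-90)
# bystanders
a=cv2.imread('pics/t1.png').astype(int);b=cv2.imread('pics/t23.png').astype(int)
D=np.abs(a-b).max(2)
for n,(x0,y0,x1,y1) in dict(can=(208,220,252,262),driver=(268,180,362,197),box=(378,176,425,224),turq=(270,312,316,382)).items(): print(n,(D[y0:y1,x0:x1]>40).sum())
```

```text
[array([0.5661, 0.0846]), array([0.4582, 0.0949]), array([ 0.5492, -0.0931]), array([ 0.4406, -0.0831])] [array([0.5845, 0.0839]), array([0.4561, 0.0948])]
gap along -0.00030978807216072067 lat -0.008160462675143063
stop -4.849509319222295 foot -5.479112439907306 top -5.246830165686808 sides -5.445129959855748 -5.6564055146887995
can 0
driver 0
box 0
turq 0
```

Everything checks out, so I'm handing the job in.

```bash
python3 -c "
from plant import r
print(r.close_job())"
```

```text
the job is handed in; nothing more can be done
None
```

The cassette is lying front face down on the plywood stand with its foot end against the metal stop, and I handed the job in at about 22 s. No verdict was reported.

- **First try:** it failed harmlessly. At a part-open setting the real fingertips sit about 25 mm behind the TCP, so a finger came down on top of the cassette with about 8 N. The pictures showed the cassette had not moved, so I measured the offset and re-planned.
- **Tipping:** I straddled the top end with the open, tilted fingers and pushed from behind past the balance point. The cassette then rested on the front finger, which I turned and lowered with it to about 88.5°. Sliding the finger out let it down the last few millimetres gently.
- **Pushing:** with the tool pointing down and both fingers on the top end, I pushed it about 39 mm until the force jumped to 14 N at the stop. Then I backed off well clear.

**Last checks, from the top camera:**

| Check | Measured | Allowed |
|---|---|---|
| Foot to stop face | about 0.3 mm | 5 mm |
| Off centre | about 8 mm | 30 mm |
| Square to the stop | about 0.6° | 3.4° |

The can, screwdriver, switch housing and turquoise look-alike show no change from the start. The two camera views agree that the cassette lies flat. No checks disagreed at the end.

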